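# Press a paint tin's lid home with one turn of the screw press

## Task

The tin in the screw press has its lid resting proud, and the press is set so that one turn closes it: push the hand wheel round clockwise (seen from above) by its upright handle through exactly one full turn, so that the handle comes back to where it started and the lid is pressed home. Push it with the fingertips only, gently, without gripping it or running past, and leave the tin and everything else on the bench where it stands. Then take the hand away.

Things in the scene. Friction and masses are not known exactly. Their poses are not given: they have to be found in the camera images.
- press: The screw press, fixed to the bench: grey base 170 x 280 mm (x, y) and 20 mm thick, two upright steel columns 112 mm either side in y, grey crosshead with its top 208 mm above the bench (column nuts to 220 mm), the hand wheel above. Origin on the bench under the screw's axis; x and y axes along the base's short and long sides. It may stand turned.
- wheel_hub (a point): Centre of the level hand wheel on the press, on the vertical screw axis, 258 mm above the bench at joint 0 (top of the hub; a nut stands 8 mm higher). Steel rim 201 mm outside diameter, 19 mm thick, its top 255 mm above the bench at joint 0; three spokes. It turns about this axis and sinks 8 mm per clockwise turn. Above the wheel there is only the handle.
- handle (a point): Middle of the wheel's upright black round handle, 82 mm from the wheel's axis, where a spoke meets the rim. 21 mm in diameter at its foot, 26 mm near its top; it reaches 32 mm above and below this point (261 to 325 mm above the bench at joint 0). The rim's top is 38 mm below this point. It goes round and sinks with the wheel and does not spin on its pin.
- wheel (a joint): Turn of the hand wheel, rad; grows clockwise seen from above. Starts between -0.6 and 0.6; one full turn adds 6.283. At 0 the handle is on the press's -x side. Friction about 0.16 N m (2 N at the handle), a little more as the lid is pressed; the wheel stays where it is left.
- screw_foot (a point): Centre of the top of the steel foot plate at the lower end of the screw, above the rubber pad, on the screw axis, 156 mm above the bench at joint 0. It does not turn; it sinks 8 mm per clockwise turn of the wheel.
- tin_lid (a joint): How far the lid has been pressed down into the tin, m: 0 at the start (standing proud), 0.005 fully home.
- tin_mid (a point): Middle of the paint tin standing loose in the press: bright metal, 86 mm in diameter, 106 mm high to its rim, half-way up on its axis, in a shallow centring ring on the press's bed under the rubber-faced pad. Not to be touched by the robot.
- next_tin_mid (a point): Bystander: a second, closed tin like the first standing beside the press, 86 mm in diameter, 106 mm high; point half-way up on its axis.
- hardener_mid (a point): Bystander: white plastic bottle, 48 mm in diameter, 120 mm high; point half-way up.
- cup_mid (a point): Bystander: white plastic mixing cup, 72 mm across the rim, 90 mm high; point half-way up.
- lifter_grip (a point): Bystander: lid lifter (a screwdriver) 190 mm long lying before the press; point on its handle.
- aerosol_mid (a point): Bystander: dark aerosol can, 66 mm in diameter, 190 mm high; point half-way up.
- brush_grip (a point): Bystander: paint brush 200 mm long lying on the bench; point on its handle.
- gun_pot_mid (a point): Bystander: aluminium spray-gun pot with a side handle, 84 mm in diameter, 105 mm high; point half-way up.
Things that resemble listed ones, but are neither listed nor needed, are in the scene too. What is shaped like the part that bears tin_lid but green, pink or yellow is not meant.

How it is judged:
By the outcome, as a careful person would: the job done as asked, in the order asked, and still so for the second after the job is handed in, with the robot touching nothing.
It also fails if it takes over 64 s, if anything falls off the work surface, if the arm or the gripper's body presses on something with over 40 N, if the wrist force passes 120 N, or if a joint passes its speed limit or range.

## Robot

A 7-joint arm with a two-finger parallel gripper is mounted at the origin on the work surface. World frame = base frame: x ahead of the robot, y to its left, z up, the work surface at z = 0. Lengths are in m, angles in rad, forces in N, time in s.
With the tool pointing down it reaches from about 0.4 to 0.875 m from the base axis. Payload 19.3 kg.
Tool frame: the origin (TCP) lies at the very end of the fingers, on their centre line; the grasp point (between the pads) lies 19 mm behind it; z points along the fingers, y is the direction in which the jaws open and shut (so a half turn about z gives the same grasp; the last joint's range is limited). The gripper opens to 85 mm and grips with 20 to 120 N. Pads are 22 mm wide; open, the fingers measure 114 mm over their backs; the gripper's body (76 mm by 85 mm) begins 54 mm behind the grasp point. The pads swing forward as they close: fully open they stand 13 mm farther back than shut.
Start: joints at [-1.285, 0.521, -0.036, 1.599, 0.021, 1.021, -0.113], TCP at [0.218, 0.586, 0.231] pointing down, gripper open.
Joint ranges: [-2.91, 2.91], [-0.3, 2.13], [-1.5, 1.42], [0.17, 2.43], [-1.26, 4.41], [0.16, 1.93], [-2.52, 2.52]. Speed limits (rad/s): [1.89, 1.89, 2.39, 2.39, 3.01, 3.01, 3.01].

## Interface

Orientations are given as [roll, pitch, yaw] about the fixed x, y, z axes, in that order (R = Rz(yaw) Ry(pitch) Rx(roll)).
In Python, from workcell import bot, grab_frame, calibration, workorder gives the robot as it stands.
- The arm moves only by the tool move_arm, never from a script. Its arguments are lists of equal length, an entry for each row: "jaw": the closure in counts, from 0 (fully open) to 255 (shut); "dp": the shift along the tool's x, y, z in units of 800 mm (1.0 is 800 mm), a list of three; "rotation": the turn, a rotation vector about the tool's x, y, z in units of pi rad (1.0 is pi rad), a list of three. In form: {"jaw": [jaw, ...], "dp": [[dx, dy, dz], ...], "rotation": [[rx, ry, rz], ...]}. A call has 1 to 10 rows; each row shifts and turns the commanded pose from where the row before left it, along the tool's axes as they then stand; what a row does not reach is not made up. A row lasts 1/8 s, in which the tool goes at most 62.5 mm and 10.7 degrees, less where a joint would pass 70% of its speed; a pose out of reach is approached as far as the arm can. A call with a number of a shift or a turn outside -1 to 1 is refused whole. A call with a gripper value outside its range is refused whole. The fingers move at their own pace and stop on an object; "squeeze" is the grip in N (left out, the last holds). Time passes only in rows, so rows that do not move let the fingers close. It gives the time, the measured TCP pose, the force and the opening at its end, in the units of the state.
- bot.observe(): the state, without advancing time (a new reading comes with each control period).
- grab_frame(name): name is "scene" or "top"; returns the picture (420x560x3 uint8, blue, green, red); there is no depth.
- calibration(name): a dict with "camera_matrix" (3x3 intrinsics, pixels), "T" (4x4, takes a point from camera to world coordinates). Camera axes: x right, y down, z forward; pixel columns grow to the right and rows downward; lengths in m; the calibration is good to about 2 mm. A picture is of the moment at which its call begins. calibration takes no time and is no camera call.
- workorder.job_done(): hands the job in, once; it reports no verdict.
The state is a dict: "clock": time; "qpos": joint angles; "qd": joint speeds; "joint_efforts": joint torques, N m; "position": TCP position; "tool_rot": TCP orientation; "force": force on the tool from outside, world axes, zero at the start; "moment": the same for the moment, N m; "grip_width": finger opening in m.
Only numpy, scipy, OpenCV 4.12 (cv2) and the standard library are available. Lean on these libraries where they do the work, as an engineer would, in place of code of your own. Each camera call takes 0.05 s, during which the arm holds its last target. There are 200 camera calls.

## Working session

There is one attempt and no reset: what is moved stays moved. The work goes in short steps, Python scripts to look and compute and a tool call to move; the robot and the scene stay as the last step left them, time stands still between calls to the robot, and variables do not carry over. Pictures are saved under pics/ and viewed, about 8 in all and at most 12, crops included, and the job is handed in when it is done.

Besides the shell and the picture viewer there is one more tool, called after ">>>" as a command line: name --argument value ..., lists and objects as JSON in quotes. move_arm: Moves the arm, as the interface text tells. Shifts and turns lie within -1 to 1; 1 stands for 800 mm of shift or pi rad of turn. Its arguments: {"type":"object","properties":{"jaw":{"type":"array","items":{"type":"number"}},"dp":{"type":"array","items":{"type":"array","items":{"type":"number","minimum":-1,"maximum":1}}},"rotation":{"type":"array","items":{"type":"array","items":{"type":"number","minimum":-1,"maximum":1}}},"squeeze":{"type":"number"}},"required":["jaw","dp","rotation"]}

```bash
mkdir -p pics; ls; python3 - <<'E'
from workcell import bot, grab_frame, calibration
import cv2,numpy as np
np.set_printoptions(precision=4,suppress=True)
for n in("scene","top"):
    im=grab_frame(n);cv2.imwrite(f"pics/{n}0.png",im)
    c=calibration(n);print(n,np.array(c["camera_matrix"]),np.array(c["T"]))
print(bot.observe())
E
```

```text
pics
scene [[432.8621   0.     276.177 ]
 [  0.     432.8621 218.5945]
 [  0.       0.       1.    ]] [[-0.5796  0.5119 -0.634   1.2573]
 [ 0.8147  0.3783 -0.4394  0.5115]
 [ 0.0149 -0.7713 -0.6363  0.9199]
 [ 0.      0.      0.      1.    ]]
top [[409.1522   0.     276.5495]
 [  0.     409.1522 212.4455]
 [  0.       0.       1.    ]] [[ 0.005  -0.9973  0.0729  0.4316]
 [-0.9998 -0.0064 -0.019   0.0116]
 [ 0.0194 -0.0727 -0.9972  1.2432]
 [ 0.      0.      0.      1.    ]]
{'clock': 0.1, 'qpos': array([-1.2852,  0.5219, -0.0363,  1.5999,  0.0212,  1.0211, -0.1128]), 'qd': array([ 0.001 , -0.0012,  0.0004, -0.    ,  0.0001, -0.0003,  0.0004]), 'joint_efforts': array([  0.0046, -92.8472,   1.9849, -37.0539,   0.0182,   0.0053,
         0.0001]), 'position': array([0.2177, 0.5856, 0.2308]), 'tool_rot': array([-3.1406,  0.0001,  2.7858]), 'force': array([ 0.312 , -0.5003,  0.7632]), 'moment': array([-0.0039, -0.031 ,  0.0135]), 'grip_width': 0.08521878331631418}
```

View pics/scene0.png

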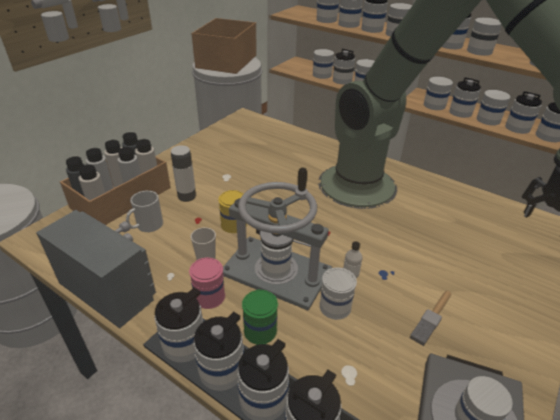

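View pics/top0.png

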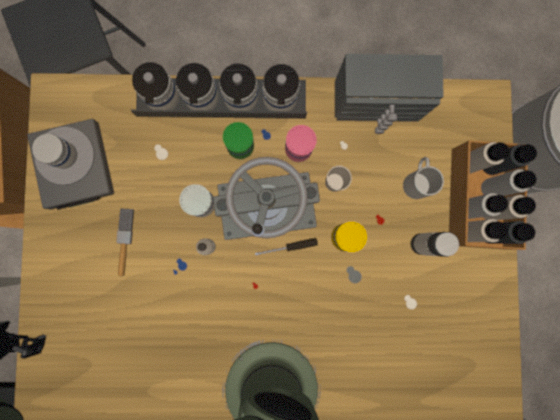

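The scene shows the press with its wheel at about (278,207) and the upright black handle at (302,180). In the top view the wheel is at (266,197), the handle at (257,229) and the base at (267,207).

Things that could be taken for the handle in the top view: the screwdriver grip at (302,244), the hardener cap at (205,246) and the tin knobs at about (150–282,80). I choose (257,229), which is on the rim at a spoke. The tin is the one in the press; the green (238,140), pink (301,141) and yellow (351,237) ones are decoys.

```bash
cat > h.py <<'E'
import numpy as np,cv2
from workcell import bot,grab_frame,calibration
np.set_printoptions(precision=4,suppress=True)
def ray(n,uv):
    c=calibration(n);K=np.array(c["camera_matrix"]);T=np.array(c["T"])
    d=T[:3,:3]@np.linalg.solve(K,[*uv,1.]);return T[:3,3],d
def onz(n,uv,z):
    o,d=ray(n,uv);return o+d*(z-o[2])/d[2]
def proj(n,p):
    c=calibration(n);K=np.array(c["camera_matrix"]);T=np.array(c["T"])
    q=K@(T[:3,:3].T@(np.array(p)-T[:3,3]));return q[:2]/q[2]
E
python3 - <<'E'
from h import *
a=cv2.imread("pics/scene0.png");b=cv2.imread("pics/top0.png")
A=cv2.resize(a[150:310,210:360],None,fx=2.6,fy=2.6,interpolation=2)
B=cv2.resize(b[140:270,185:335],None,fx=2.6,fy=2.6,interpolation=2)
o=np.zeros((416,790,3),np.uint8);o[:A.shape[0],:390]=A;o[:B.shape[0],400:790]=B
cv2.imwrite("pics/crop1.png",o)
print(onz("top",(266,197),.25),onz("top",(257,229),.325),onz("scene",(278,207),.25))
E
```

```text
[0.5418 0.0186 0.25  ] [0.4612 0.0377 0.325 ] [0.5498 0.026  0.25  ]
```

View pics/crop1.png

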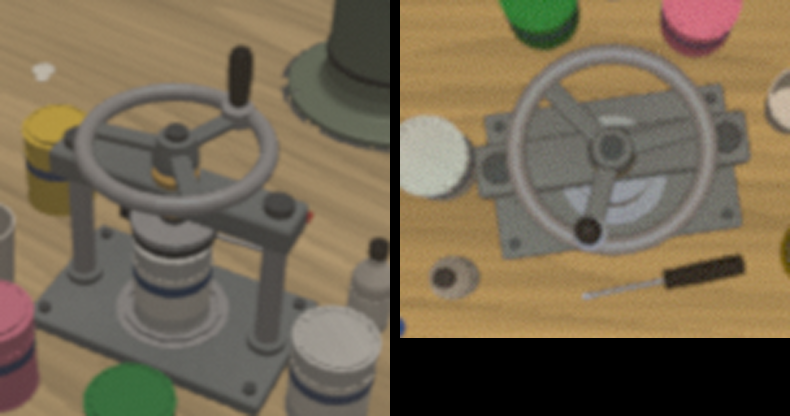

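The crop confirms the handle: an upright black knob on the rim at a spoke's end, at top view (257,229). The press is turned about 8°. Next I fit the hub from rim points in both views.

```bash
python3 - <<'E'
from h import *
from scipy.optimize import least_squares
def fit(P,R=.1005): return least_squares(lambda c:np.hypot(*(P-c).T)-R,[.54,.02])
t=[((x-400)/2.6+185,y/2.6+140) for x,y in[(508,149),(717,149),(612,44),(612,254)]]
s=[(x/2.6+210,y/2.6+150) for x,y in[(75,145),(278,152),(176,84),(176,215)]]
for n,q in(("top",t),("scene",s)):
    P=np.array([onz(n,u,.2455)[:2] for u in q]);f=fit(P);print(n,f.x,f.fun)
print("nut top",onz("top",((611-400)/2.6+185,147/2.6+140),.264),"scene",onz("scene",(176/2.6+210,131/2.6+150),.266))
o1,d1=ray("top",(257.3,228.8));print("handle top",onz("top",(257.3,228.8),.324))
print("scene handle top",onz("scene",(240/2.6+210,50/2.6+150),.323))
# handle dark mask in top
b=cv2.imread("pics/top0.png");m=(b.max(2)<60).astype(np.uint8)[215:240,245:270];print(cv2.connectedComponentsWithStats(m)[2:])
o=bot.observe();print(o["position"],o["tool_rot"])
E
```

```text
top [0.5423 0.0166] [-0.002 -0.002 -0.001 -0.001]
scene [0.5406 0.0193] [-0.0015 -0.0015  0.0032  0.0034]
nut top [0.5414 0.0181 0.264 ] scene [0.5452 0.0215 0.266 ]
handle top [0.4617 0.0371 0.324 ]
scene handle top [0.4643 0.039  0.323 ]
(array([[  0,   0,  25,  25, 570],
       [  8,   9,   9,   9,  55]], dtype=int32), array([[12.0211, 11.8912],
       [11.7818, 13.1273]]))
[0.2177 0.5856 0.2308] [-3.1406  0.0001  2.7858]
```

>>> move_arm --jaw '[255, 255, 255, 255, 255, 255, 255, 255, 255, 255]' --dp '[[0, 0, -0.055], [0, 0, -0.055], [0, 0, -0.055], [0, 0, -0.05], [-0.0387, -0.0416, 0], [-0.0387, -0.0416, 0], [-0.0387, -0.0416, 0], [-0.0387, -0.0416, 0], [-0.0387, -0.0416, 0], [-0.0387, -0.0416, 0]]' --rotation '[[0, 0, 0], [0, 0, 0], [0, 0, 0], [0, 0, 0], [0, 0, 0], [0, 0, 0], [0, 0, 0], [0, 0, 0], [0, 0, 0], [0, 0, 0]]' --squeeze 20

```text
clock: 1.35
position: [0.3226, 0.3324, 0.4031]
tool_rot: [-3.141, -0.0, 2.786]
force: [0.5, 0.9, 0.6]
grip_width: -0.0001
```

>>> move_arm --jaw '[255, 255, 255, 255, 255, 255, 255, 255, 255, 255]' --dp '[[-0.0387, -0.0416, 0], [-0.0387, -0.0416, 0], [-0.0387, -0.0416, 0], [-0.0387, -0.0416, 0], [-0.0387, -0.0416, 0], [-0.0387, -0.0416, 0], [-0.0387, -0.0416, 0], [-0.0387, -0.0416, 0], [0, 0, 0], [0, 0, 0]]' --rotation '[[0, 0, 0], [0, 0, 0], [0, 0, 0], [0, 0, 0], [0, 0, 0], [0, 0, 0], [0, 0, 0], [0, 0, 0], [0, 0, 0], [0, 0, 0]]'

```text
clock: 2.6
position: [0.4615, -0.0014, 0.4031]
tool_rot: [-3.141, -0.001, 2.786]
force: [-0.6, 0.9, -0.4]
grip_width: 0.0001
```

```bash
cat > look.py <<'E'
import sys
from h import *
k=sys.argv[1]
a=grab_frame("scene");b=grab_frame("top")
cv2.imwrite(f"pics/s{k}.png",a);cv2.imwrite(f"pics/t{k}.png",b)
A=cv2.resize(a[100:310,210:360],None,fx=2.6,fy=2.6,interpolation=2)
B=cv2.resize(b[140:270,185:335],None,fx=2.6,fy=2.6,interpolation=2)
o=np.zeros((546,790,3),np.uint8);o[:A.shape[0],:390]=A;o[:B.shape[0],400:790]=B
cv2.imwrite(f"pics/c{k}.png",o)
E
python3 look.py 1
```

```text
(no output)
```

View pics/c1.png

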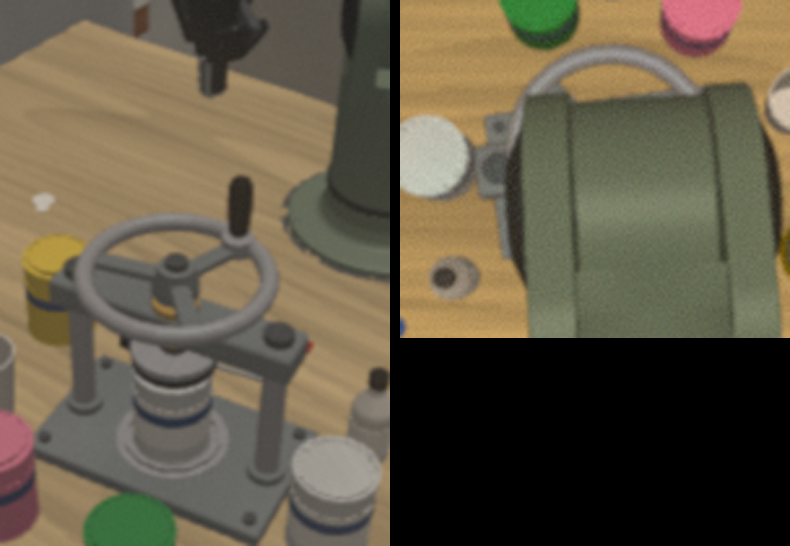

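The handle is still untouched in the scene crop at (240,205). The closed fingertips are above and to the left of it, at (213,80). The arm hides the wheel in the top view. I'll descend behind the handle.

>>> move_arm --jaw '[255, 255, 255, 255, 255, 255]' --dp '[[0, 0, 0.04], [0, 0, 0.04], [0, 0, 0.04], [0, 0, 0.025], [0, 0, 0.01], [0, 0, 0]]' --rotation '[[0, 0, 0], [0, 0, 0], [0, 0, 0], [0, 0, 0], [0, 0, 0], [0, 0, 0]]'

```text
clock: 3.45
position: [0.4617, -0.0015, 0.2795]
tool_rot: [-3.142, -0.0, 2.786]
force: [0.8, -0.1, 0.2]
grip_width: 0.0001
```

```bash
cat > path.py <<'E'
import sys
from h import *
# rows of dp along the circle from the present angle: n rows of deg each, radius .082
C=np.array([.5418,.0178]);n=int(sys.argv[1]);st=float(sys.argv[2])
yaw=2.7858;X=np.array([np.cos(yaw),np.sin(yaw)]);Y=np.array([np.sin(yaw),-np.cos(yaw)])
if len(sys.argv)>3: th=float(sys.argv[3]);p=C+.082*np.array([np.cos(np.radians(th)),np.sin(np.radians(th))])
else:
    p=bot.observe()["position"][:2];r=p-C;th=np.degrees(np.arctan2(r[1],r[0]));print("r",np.hypot(*r),"th",th,bot.observe()["position"],bot.observe()["force"])
for i in range(n):
    th-=st;q=C+.082*np.array([np.cos(np.radians(th)),np.sin(np.radians(th))]);d=(q-p)/.8;p=q
    if i%10==0: print("--")
    print(f"[{d@X:.4f}, {d@Y:.4f}, 0],",end="")
print("\nend",th,p)
E
python3 path.py 10 2
```

```text
r 0.08238981708958516 th -166.46533977235822 [ 0.4617 -0.0015  0.2795] [ 0.7846 -0.0549  0.1784]
--
[0.0015, 0.0033, 0],[0.0018, 0.0031, 0],[0.0017, 0.0031, 0],[0.0016, 0.0032, 0],[0.0015, 0.0032, 0],[0.0014, 0.0033, 0],[0.0013, 0.0033, 0],[0.0012, 0.0034, 0],[0.0010, 0.0034, 0],[0.0009, 0.0035, 0],
end -186.46533977235822 [0.4603 0.027 ]
```

>>> move_arm --jaw '[255, 255, 255, 255]' --dp '[[0.0015, 0.0033, 0], [0.0018, 0.0031, 0], [0.0017, 0.0031, 0], [0, 0, 0]]' --rotation '[[0, 0, 0], [0, 0, 0], [0, 0, 0], [0, 0, 0]]'

```text
clock: 3.95
position: [0.4608, 0.0069, 0.2796]
tool_rot: [3.141, 0.001, 2.786]
force: [-0.2, -0.6, 2.0]
grip_width: -0.0003
```

>>> move_arm --jaw '[255, 255]' --dp '[[0.0008, 0.0016, 0], [0, 0, 0]]' --rotation '[[0, 0, 0], [0, 0, 0]]'

```text
clock: 4.2
position: [0.4607, 0.0081, 0.2795]
tool_rot: [3.141, 0.001, 2.786]
force: [2.3, -1.3, 3.4]
grip_width: 0.0002
```

>>> move_arm --jaw '[255, 255]' --dp '[[0.0008, 0.0016, 0], [0, 0, 0]]' --rotation '[[0, 0, 0], [0, 0, 0]]'

```text
clock: 4.45
position: [0.4604, 0.0095, 0.2794]
tool_rot: [3.141, 0.0, 2.786]
force: [2.7, -1.3, 4.0]
grip_width: -0.0002
```

>>> move_arm --jaw '[255, 255]' --dp '[[0.0007, 0.0016, 0], [0, 0, 0]]' --rotation '[[0, 0, 0], [0, 0, 0]]'

```text
clock: 4.7
position: [0.4602, 0.011, 0.2793]
tool_rot: [3.142, -0.0, 2.786]
force: [2.1, -1.1, 4.4]
grip_width: 0.0002
```

>>> move_arm --jaw '[255, 255]' --dp '[[0.0007, 0.0016, 0], [0, 0, 0]]' --rotation '[[0, 0, 0], [0, 0, 0]]'

```text
clock: 4.95
position: [0.4601, 0.0124, 0.2793]
tool_rot: [-3.142, -0.0, 2.786]
force: [1.6, -0.4, 4.8]
grip_width: -0.0001
```

>>> move_arm --jaw '[255, 255]' --dp '[[0.0007, 0.0016, 0], [0, 0, 0]]' --rotation '[[0, 0, 0], [0, 0, 0]]'

```text
clock: 5.2
position: [0.46, 0.0138, 0.2792]
tool_rot: [-3.142, -0.0, 2.786]
force: [2.4, -0.8, 3.1]
grip_width: 0.0002
```

```bash
python3 - <<'E'
from h import *
a=grab_frame("scene");cv2.imwrite("pics/s2.png",a)
A=cv2.resize(a[110:250,225:345],None,fx=3.3,fy=3.3,interpolation=2)
b=cv2.imread("pics/scene0.png");B=cv2.resize(b[110:250,225:345],None,fx=3.3,fy=3.3,interpolation=2)
cv2.imwrite("pics/c2.png",np.hstack([A,B]))
o=bot.observe();print(o["force"],o["moment"],o["position"])
E
```

```text
[ 1.7843 -0.9968  3.1933] [-0.0419 -0.306  -0.017 ] [0.46   0.0138 0.2792]
```

View pics/c2.png

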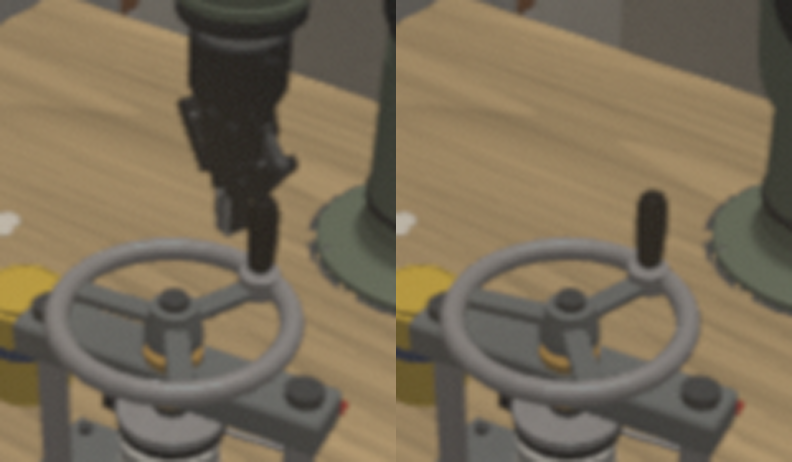

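The picture shows the handle foot moved from (252,268) to (261,272) in the crop, about 6 mm. Contact was therefore at about y=0.0075. The upward force suggests the sloped finger back is touching the handle's top. I'll back off, raise so that only the fingertips overlap, and make contact again.

>>> move_arm --jaw '[255, 255, 255, 255]' --dp '[[-0.002, -0.004, 0], [0, 0, -0.015], [0, 0, -0.013], [0, 0, 0]]' --rotation '[[0, 0, 0], [0, 0, 0], [0, 0, 0], [0, 0, 0]]'

```text
clock: 5.75
position: [0.4608, 0.0102, 0.3027]
tool_rot: [3.141, 0.001, 2.786]
force: [-0.6, -0.6, -0.4]
grip_width: -0.0
```

```bash
python3 path.py 10 2
```

```text
r 0.0813607507964642 th -174.66477920760528 [0.4608 0.0102 0.3027] [-0.6047 -0.6218 -0.4112]
--
[0.0022, 0.0029, 0],[0.0014, 0.0033, 0],[0.0013, 0.0033, 0],[0.0011, 0.0034, 0],[0.0010, 0.0034, 0],[0.0009, 0.0035, 0],[0.0008, 0.0035, 0],[0.0007, 0.0035, 0],[0.0005, 0.0035, 0],[0.0004, 0.0036, 0],
end -194.66477920760528 [0.4625 0.0386]
```

>>> move_arm --jaw '[255, 255]' --dp '[[0.0014, 0.0033, 0], [0, 0, 0]]' --rotation '[[0, 0, 0], [0, 0, 0]]'

```text
clock: 6.0
position: [0.4601, 0.0133, 0.3014]
tool_rot: [-3.141, -0.0, 2.786]
force: [-0.4, 0.2, 0.1]
grip_width: 0.0002
```

>>> move_arm --jaw '[255, 255]' --dp '[[0.0006, 0.0016, 0], [0, 0, 0]]' --rotation '[[0, 0, 0], [0, 0, 0]]'

```text
clock: 6.25
position: [0.4603, 0.0144, 0.3016]
tool_rot: [-3.141, -0.0, 2.786]
force: [0.4, -1.0, -0.1]
grip_width: 0.0
```

>>> move_arm --jaw '[255, 255]' --dp '[[0.0006, 0.0016, 0], [0, 0, 0]]' --rotation '[[0, 0, 0], [0, 0, 0]]'

```text
clock: 6.5
position: [0.4603, 0.0158, 0.3017]
tool_rot: [-3.142, -0.0, 2.786]
force: [0.5, 0.0, 1.0]
grip_width: 0.0
```

>>> move_arm --jaw '[255, 255]' --dp '[[0.0006, 0.0016, 0], [0, 0, 0]]' --rotation '[[0, 0, 0], [0, 0, 0]]'

```text
clock: 6.75
position: [0.4603, 0.0172, 0.3017]
tool_rot: [-3.142, -0.0, 2.786]
force: [-0.2, 0.9, -0.2]
grip_width: 0.0001
```

>>> move_arm --jaw '[255, 255]' --dp '[[0.0006, 0.0016, 0], [0, 0, 0]]' --rotation '[[0, 0, 0], [0, 0, 0]]'

```text
clock: 7.0
position: [0.4603, 0.0185, 0.3017]
tool_rot: [-3.142, -0.0, 2.786]
force: [0.2, -0.9, -0.0]
grip_width: -0.0001
```

```bash
python3 path.py 10 5
```

```text
r 0.08152061421542468 th 179.48752204597466 [0.4603 0.0185 0.3017] [ 0.1874 -0.8904 -0.0395]
--
[0.0032, 0.0083, 0],[0.0019, 0.0087, 0],[0.0011, 0.0089, 0],[0.0004, 0.0089, 0],[-0.0004, 0.0089, 0],[-0.0012, 0.0089, 0],[-0.0020, 0.0087, 0],[-0.0027, 0.0085, 0],[-0.0034, 0.0083, 0],[-0.0041, 0.0079, 0],
end 129.48752204597466 [0.4897 0.0811]
```

>>> move_arm --jaw '[255, 255]' --dp '[[0.0006, 0.0018, 0], [0, 0, 0]]' --rotation '[[0, 0, 0], [0, 0, 0]]'

```text
clock: 7.25
position: [0.4603, 0.0201, 0.3017]
tool_rot: [-3.142, -0.0, 2.786]
force: [0.1, 0.6, 0.2]
grip_width: -0.0002
```

>>> move_arm --jaw '[255, 255]' --dp '[[0.0005, 0.0018, 0], [0, 0, 0]]' --rotation '[[0, 0, 0], [0, 0, 0]]'

```text
clock: 7.5
position: [0.4605, 0.0215, 0.3017]
tool_rot: [-3.142, 0.0, 2.786]
force: [-0.2, -1.0, -0.1]
grip_width: 0.0004
```

>>> move_arm --jaw '[255, 255]' --dp '[[0.0004, 0.0018, 0], [0, 0, 0]]' --rotation '[[0, 0, 0], [0, 0, 0]]'

```text
clock: 7.75
position: [0.4607, 0.023, 0.3017]
tool_rot: [3.142, 0.0, 2.786]
force: [0.6, -0.3, -0.5]
grip_width: -0.0001
```

>>> move_arm --jaw '[255, 255]' --dp '[[0.0004, 0.0018, 0], [0, 0, 0]]' --rotation '[[0, 0, 0], [0, 0, 0]]'

```text
clock: 8.0
position: [0.4609, 0.0245, 0.3017]
tool_rot: [3.142, -0.0, 2.786]
force: [0.0, 0.3, 1.1]
grip_width: 0.0002
```

```bash
python3 path.py 70 5; python3 - <<'E'
from h import *
a=grab_frame("scene");cv2.imwrite("pics/s3.png",a)
A=cv2.resize(a[130:230,265:345],None,fx=4.5,fy=4.5,interpolation=2)
b=cv2.imread("pics/s2.png");B=cv2.resize(b[130:230,265:345],None,fx=4.5,fy=4.5,interpolation=2)
cv2.imwrite("pics/c3.png",np.hstack([A,B]))
E
```

```text
r 0.08118668149248529 th 175.25901280300036 [0.4609 0.0245 0.3017] [0.0424 0.2647 1.0759]
--
[0.0030, 0.0084, 0],[0.0013, 0.0089, 0],[0.0005, 0.0089, 0],[-0.0003, 0.0089, 0],[-0.0011, 0.0089, 0],[-0.0018, 0.0088, 0],[-0.0026, 0.0086, 0],[-0.0033, 0.0083, 0],[-0.0040, 0.0080, 0],[-0.0047, 0.0076, 0],--
[-0.0054, 0.0072, 0],[-0.0060, 0.0067, 0],[-0.0065, 0.0061, 0],[-0.0070, 0.0055, 0],[-0.0075, 0.0049, 0],[-0.0079, 0.0042, 0],[-0.0082, 0.0035, 0],[-0.0085, 0.0028, 0],[-0.0087, 0.0020, 0],[-0.0089, 0.0013, 0],--
[-0.0089, 0.0005, 0],[-0.0089, -0.0003, 0],[-0.0089, -0.0011, 0],[-0.0088, -0.0018, 0],[-0.0086, -0.0026, 0],[-0.0083, -0.0033, 0],[-0.0080, -0.0040, 0],[-0.0076, -0.0047, 0],[-0.0072, -0.0054, 0],[-0.0067, -0.0060, 0],--
[-0.0061, -0.0065, 0],[-0.0055, -0.0070, 0],[-0.0049, -0.0075, 0],[-0.0042, -0.0079, 0],[-0.0035, -0.0082, 0],[-0.0028, -0.0085, 0],[-0.0020, -0.0087, 0],[-0.0013, -0.0089, 0],[-0.0005, -0.0089, 0],[0.0003, -0.0089, 0],--
[0.0011, -0.0089, 0],[0.0018, -0.0088, 0],[0.0026, -0.0086, 0],[0.0033, -0.0083, 0],[0.0040, -0.0080, 0],[0.0047, -0.0076, 0],[0.0054, -0.0072, 0],[0.0060, -0.0067, 0],[0.0065, -0.0061, 0],[0.0070, -0.0055, 0],--
[0.0075, -0.0049, 0],[0.0079, -0.0042, 0],[0.0082, -0.0035, 0],[0.0085, -0.0028, 0],[0.0087, -0.0020, 0],[0.0089, -0.0013, 0],[0.0089, -0.0005, 0],[0.0089, 0.0003, 0],[0.0089, 0.0011, 0],[0.0088, 0.0018, 0],--
[0.0086, 0.0026, 0],[0.0083, 0.0033, 0],[0.0080, 0.0040, 0],[0.0076, 0.0047, 0],[0.0072, 0.0054, 0],[0.0067, 0.0060, 0],[0.0061, 0.0065, 0],[0.0055, 0.0070, 0],[0.0049, 0.0075, 0],[0.0042, 0.0079, 0],
end -174.74098719699964 [0.4601 0.0103]
```

View pics/c3.png

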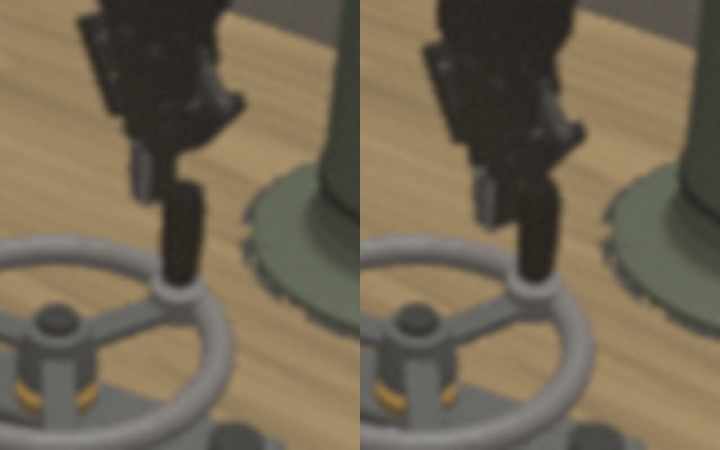

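Only a small further change shows: foot at (177,292) against (173,289). The fingertips are now beside the handle, and the overlap is on the tips only. Starting the turn.

>>> move_arm --jaw '[255, 255, 255, 255, 255, 255, 255, 255, 255, 255]' --dp '[[0.003, 0.0084, 0.0001], [0.0013, 0.0089, 0.0001], [0.0005, 0.0089, 0.0001], [-0.0003, 0.0089, 0.0001], [-0.0011, 0.0089, 0.0001], [-0.0018, 0.0088, 0.0001], [-0.0026, 0.0086, 0.0001], [-0.0033, 0.0083, 0.0001], [-0.004, 0.008, 0.0001], [-0.0047, 0.0076, 0.0001]]' --rotation '[[0, 0, 0], [0, 0, 0], [0, 0, 0], [0, 0, 0], [0, 0, 0], [0, 0, 0], [0, 0, 0], [0, 0, 0], [0, 0, 0], [0, 0, 0]]'

```text
clock: 9.3
position: [0.4947, 0.0851, 0.3008]
tool_rot: [-3.142, -0.0, 2.786]
force: [-1.7, -1.5, 0.2]
grip_width: 0.0001
```

```bash
python3 look.py 4
```

```text
(no output)
```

View pics/c4.png

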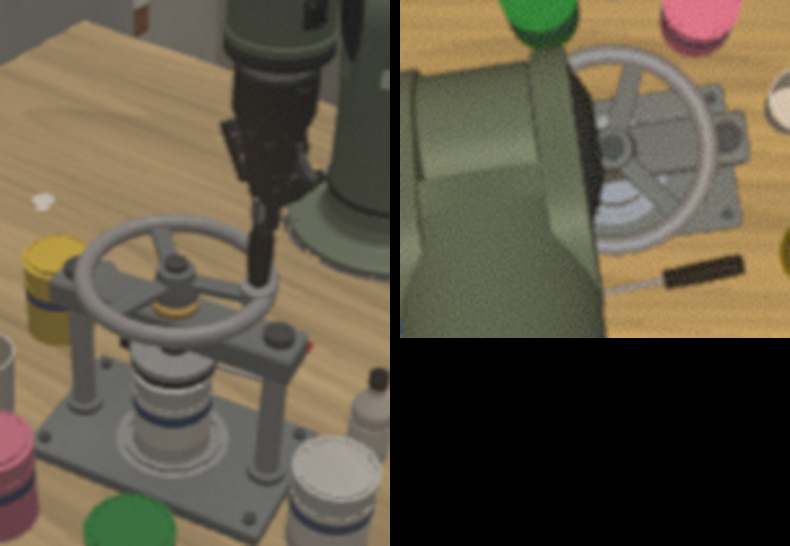

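The wheel is turning: the handle has moved to (258,275) in the scene crop, the force is about 2.3 N along the push, and nothing else has moved. Continuing.

>>> move_arm --jaw '[255, 255, 255, 255, 255, 255, 255, 255, 255, 255]' --dp '[[-0.0054, 0.0072, 0.0001], [-0.006, 0.0067, 0.0001], [-0.0065, 0.0061, 0.0001], [-0.007, 0.0055, 0.0001], [-0.0075, 0.0049, 0.0001], [-0.0079, 0.0042, 0.0001], [-0.0082, 0.0035, 0.0001], [-0.0085, 0.0028, 0.0001], [-0.0087, 0.002, 0.0001], [-0.0089, 0.0013, 0.0001]]' --rotation '[[0, 0, 0], [0, 0, 0], [0, 0, 0], [0, 0, 0], [0, 0, 0], [0, 0, 0], [0, 0, 0], [0, 0, 0], [0, 0, 0], [0, 0, 0]]'

```text
clock: 10.65
position: [0.5631, 0.0969, 0.3001]
tool_rot: [-3.142, -0.0, 2.786]
force: [-1.4, -0.8, 0.1]
grip_width: 0.0002
```

>>> move_arm --jaw '[255, 255, 255, 255, 255, 255, 255, 255, 255, 255]' --dp '[[-0.0089, 0.0005, 0.0001], [-0.0089, -0.0003, 0.0001], [-0.0089, -0.0011, 0.0001], [-0.0088, -0.0018, 0.0001], [-0.0086, -0.0026, 0.0001], [-0.0083, -0.0033, 0.0001], [-0.008, -0.004, 0.0001], [-0.0076, -0.0047, 0.0001], [-0.0072, -0.0054, 0.0001], [-0.0067, -0.006, 0.0001]]' --rotation '[[0, 0, 0], [0, 0, 0], [0, 0, 0], [0, 0, 0], [0, 0, 0], [0, 0, 0], [0, 0, 0], [0, 0, 0], [0, 0, 0], [0, 0, 0]]'

```text
clock: 11.9
position: [0.6163, 0.0523, 0.2993]
tool_rot: [3.141, 0.0, 2.786]
force: [-1.6, 1.0, 0.4]
grip_width: 0.0001
```

>>> move_arm --jaw '[255, 255, 255, 255, 255, 255, 255, 255, 255, 255]' --dp '[[-0.0061, -0.0065, 0.0001], [-0.0055, -0.007, 0.0001], [-0.0049, -0.0075, 0.0001], [-0.0042, -0.0079, 0.0001], [-0.0035, -0.0082, 0.0001], [-0.0028, -0.0085, 0.0001], [-0.002, -0.0087, 0.0001], [-0.0013, -0.0089, 0.0001], [-0.0005, -0.0089, 0.0001], [0.0003, -0.0089, 0.0001]]' --rotation '[[0, 0, 0], [0, 0, 0], [0, 0, 0], [0, 0, 0], [0, 0, 0], [0, 0, 0], [0, 0, 0], [0, 0, 0], [0, 0, 0], [0, 0, 0]]'

```text
clock: 13.15
position: [0.6162, -0.0169, 0.2985]
tool_rot: [3.141, -0.0, 2.786]
force: [-1.1, 3.8, 1.3]
grip_width: 0.0001
```

>>> move_arm --jaw '[255, 255, 255, 255, 255, 255, 255, 255, 255, 255]' --dp '[[0.0011, -0.0089, 0.0001], [0.0018, -0.0088, 0.0001], [0.0026, -0.0086, 0.0001], [0.0033, -0.0083, 0.0001], [0.004, -0.008, 0.0001], [0.0047, -0.0076, 0.0001], [0.0054, -0.0072, 0.0001], [0.006, -0.0067, 0.0001], [0.0065, -0.0061, 0.0001], [0.007, -0.0055, 0.0001]]' --rotation '[[0, 0, 0], [0, 0, 0], [0, 0, 0], [0, 0, 0], [0, 0, 0], [0, 0, 0], [0, 0, 0], [0, 0, 0], [0, 0, 0], [0, 0, 0]]'

```text
clock: 14.4
position: [0.563, -0.0616, 0.2977]
tool_rot: [3.142, 0.0, 2.786]
force: [1.8, 1.0, -0.6]
grip_width: 0.0
```

>>> move_arm --jaw '[255, 255, 255, 255, 255, 255, 255, 255, 255, 255]' --dp '[[0.0075, -0.0049, 0.0001], [0.0079, -0.0042, 0.0001], [0.0082, -0.0035, 0.0001], [0.0085, -0.0028, 0.0001], [0.0087, -0.002, 0.0001], [0.0089, -0.0013, 0.0001], [0.0089, -0.0005, 0.0001], [0.0089, 0.0003, 0.0001], [0.0089, 0.0011, 0.0001], [0.0088, 0.0018, 0.0001]]' --rotation '[[0, 0, 0], [0, 0, 0], [0, 0, 0], [0, 0, 0], [0, 0, 0], [0, 0, 0], [0, 0, 0], [0, 0, 0], [0, 0, 0], [0, 0, 0]]'

```text
clock: 15.65
position: [0.4947, -0.0496, 0.2969]
tool_rot: [-3.141, 0.0, 2.786]
force: [3.3, 0.4, 0.3]
grip_width: 0.0
```

>>> move_arm --jaw '[255, 255, 255, 255, 255, 255, 255, 255, 255]' --dp '[[0.0086, 0.0026, 0.0001], [0.0083, 0.0033, 0.0001], [0.008, 0.004, 0.0001], [0.0076, 0.0047, 0.0001], [0.0036, 0.0027, 0.0001], [0.0036, 0.0027, 0.0001], [0.0034, 0.003, 0.0001], [0.0033, 0.003, 0.0001], [0, 0, 0]]' --rotation '[[0, 0, 0], [0, 0, 0], [0, 0, 0], [0, 0, 0], [0, 0, 0], [0, 0, 0], [0, 0, 0], [0, 0, 0], [0, 0, 0]]'

```text
clock: 16.77
position: [0.4672, -0.017, 0.2961]
tool_rot: [-3.141, -0.001, 2.786]
force: [-0.1, -0.4, -0.3]
grip_width: 0.0001
```

```bash
python3 path.py 10 2; python3 - <<'E'
from h import *
a=grab_frame("scene");t=grab_frame("top");cv2.imwrite("pics/s5.png",a);cv2.imwrite("pics/t5.png",t)
f=lambda a:cv2.resize(a[140:240,235:345],None,fx=3.5,fy=3.5,interpolation=2)
cv2.imwrite("pics/c5.png",np.hstack([f(a),f(cv2.imread("pics/scene0.png"))]))
E
```

```text
r 0.08233319735832086 th -154.99890701470193 [ 0.4672 -0.017   0.2961] [-0.1322 -0.3549 -0.3412]
--
[0.0022, 0.0029, 0],[0.0024, 0.0026, 0],[0.0023, 0.0027, 0],[0.0022, 0.0028, 0],[0.0021, 0.0029, 0],[0.0020, 0.0030, 0],[0.0019, 0.0030, 0],[0.0018, 0.0031, 0],[0.0017, 0.0031, 0],[0.0016, 0.0032, 0],
end -174.99890701470193 [0.4601 0.0107]
```

View pics/c5.png

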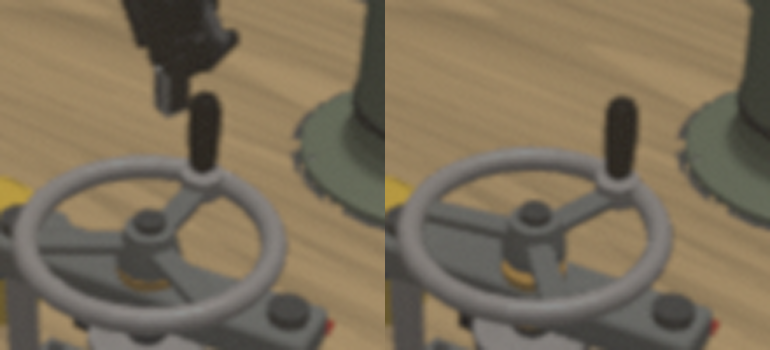

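The handle is now at crop (205,130), short of its start at (237,135). The foot is at (203,172) against (233,178). I'll work out the remaining angle from these pixels.

```bash
cat > ang.py <<'E'
from h import *
C=np.array([.5418,.0178])
def ang(u,v,z): 
    p=onz("scene",(u/3.5+235,v/3.5+140),z)[:2]-C;return np.degrees(np.arctan2(p[1],p[0])),np.hypot(*p)
E
python3 - <<'E'
from ang import *
print("foot",ang(203,172,.254),ang(233,179,.261))
print("top",ang(206,97,.3175),ang(237,101,.325))
E
```

```text
foot (np.float64(-179.0380604289891), np.float64(0.0738202566404802)) (np.float64(159.43976701758933), np.float64(0.07625340083511498))
top (np.float64(-176.8075455712958), np.float64(0.07799305309715049)) (np.float64(163.60499125392948), np.float64(0.0802072841185673))
```

>>> move_arm --jaw '[255, 255, 255, 255, 255, 255, 255, 255, 255]' --dp '[[0.0024, 0.0028, 0.0001], [0.0024, 0.0026, 0.0001], [0.0023, 0.0027, 0.0001], [0.0022, 0.0028, 0.0001], [0.0021, 0.0029, 0.0001], [0.002, 0.003, 0.0001], [0.0019, 0.003, 0.0001], [0.0018, 0.0031, 0], [0, 0, 0]]' --rotation '[[0, 0, 0], [0, 0, 0], [0, 0, 0], [0, 0, 0], [0, 0, 0], [0, 0, 0], [0, 0, 0], [0, 0, 0], [0, 0, 0]]'

```text
clock: 18.0
position: [0.4608, 0.005, 0.2956]
tool_rot: [-3.142, -0.001, 2.786]
force: [-0.1, -0.0, 1.3]
grip_width: -0.0
```

```bash
python3 path.py 10 1; python3 - <<'E'
from h import *
a=grab_frame("scene");cv2.imwrite("pics/s6.png",a)
f=lambda a:cv2.resize(a[140:240,235:345],None,fx=3.5,fy=3.5,interpolation=2)
cv2.imwrite("pics/c6.png",np.hstack([f(a),f(cv2.imread("pics/scene0.png"))]))
E
```

```text
r 0.08197908791515768 th -171.012391819971 [0.4608 0.005  0.2956] [-0.097  -0.0228  1.3176]
--
[0.0009, 0.0016, 0],[0.0008, 0.0016, 0],[0.0008, 0.0016, 0],[0.0008, 0.0016, 0],[0.0008, 0.0016, 0],[0.0007, 0.0016, 0],[0.0007, 0.0016, 0],[0.0007, 0.0017, 0],[0.0006, 0.0017, 0],[0.0006, 0.0017, 0],
end -181.012391819971 [0.4598 0.0192]
```

View pics/c6.png

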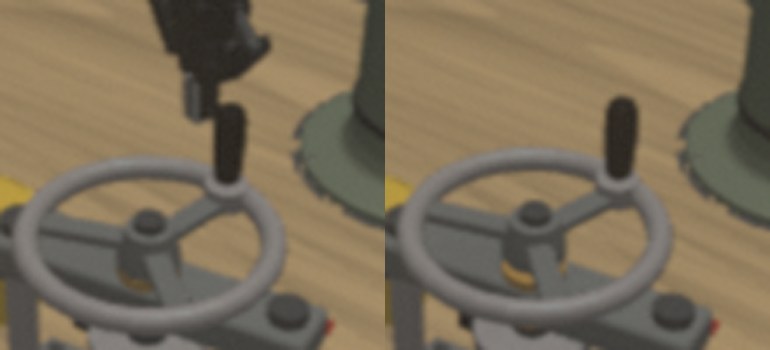

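```bash
python3 - <<'E'
from ang import *
print("foot",ang(227,183,.2535),ang(233,179,.261));print("top",ang(230,107,.3175),ang(237,101,.325))
# dark mask: lower half of handle, per-row column centres
for k,r in(("scene0",(178,188)),("s6",(180,190))):
    g=cv2.imread(f"pics/{k}.png").max(2).astype(int)
    for y in range(*r,3):
        x=np.where(g[y,285:315]<75)[0]+285;print(k,y,x.min(),x.max(),end="; ")
    print()
E
```

```text
foot (np.float64(164.3043167037075), np.float64(0.07623439779090829)) (np.float64(159.43976701758933), np.float64(0.07625340083511498))
top (np.float64(167.63680820898065), np.float64(0.07905808100512061)) (np.float64(163.60499125392948), np.float64(0.0802072841185673))
scene0 178 298 306; scene0 181 298 305; scene0 184 298 305; scene0 187 298 304; 
s6 180 297 304; s6 183 297 303; s6 186 296 303; s6 189 296 302;
```

About 4–4.5° remain. I'll push 3.5° more slowly, then back off, rise and swing clear to check from the top view.

>>> move_arm --jaw '[255, 255, 255, 255, 255, 255, 255, 255, 255, 255]' --dp '[[0.0009, 0.0016, 0], [0.0008, 0.0016, 0], [0.0008, 0.0016, 0], [0.0004, 0.0008, 0], [0, 0, 0], [-0.003, -0.006, 0], [-0.003, -0.006, 0], [0, 0, -0.04], [0, 0, -0.045], [0, 0, -0.045]]' --rotation '[[0, 0, 0], [0, 0, 0], [0, 0, 0], [0, 0, 0], [0, 0, 0], [0, 0, 0], [0, 0, 0], [0, 0, 0], [0, 0, 0], [0, 0, 0]]'

```text
clock: 19.3
position: [0.4615, -0.0014, 0.4009]
tool_rot: [-3.142, -0.0, 2.785]
force: [-0.3, 0.0, -0.2]
grip_width: -0.0001
```

>>> move_arm --jaw '[255, 255, 255, 255, 255, 255, 255]' --dp '[[0.0387, 0.0416, 0], [0.0387, 0.0416, 0], [0.0387, 0.0416, 0], [0.0387, 0.0416, 0], [0.0387, 0.0416, 0], [0.0387, 0.0416, 0], [0, 0, 0]]' --rotation '[[0, 0, 0], [0, 0, 0], [0, 0, 0], [0, 0, 0], [0, 0, 0], [0, 0, 0], [0, 0, 0]]'

```text
clock: 20.18
position: [0.3559, 0.2531, 0.3995]
tool_rot: [-3.141, -0.001, 2.79]
force: [-0.3, -1.0, 0.5]
grip_width: 0.0005
```

```bash
python3 - <<'E'
from h import *
C=np.array([.5418,.0178])
cv2.imwrite("pics/s7.png",grab_frame("scene"));cv2.imwrite("pics/t7.png",grab_frame("top"))
for k,z in(("top0",.324),("t7",.316)):
    b=cv2.imread(f"pics/{k}.png")
    n,l,s,c=cv2.connectedComponentsWithStats((b.max(2)<60).astype(np.uint8)[215:240,240:272])
    i=1+s[1:,4].argmax();uv=c[i]+[240,215];p=onz("top",uv,z)[:2]-C
    print(k,s[i],uv,p+C,np.degrees(np.arctan2(p[1],p[0])),np.hypot(*p))
f=lambda k:cv2.resize(cv2.imread(f"pics/{k}.png")[140:270,185:335],None,fx=2.6,fy=2.6,interpolation=2)
cv2.imwrite("pics/c7.png",np.hstack([f("t7"),f("top0")]))
print(bot.observe()["position"])
E
```

```text
top0 [13  9  9  9 55] [256.7818 228.1273] [0.4632 0.0383] 165.40153904250758 0.08122306614990545
t7 [14 10  9  8 40] [257.675 228.425] [0.4628 0.0365] 166.696106098063 0.08116677704694061
[0.3573 0.2505 0.3996]
```

View pics/c7.png

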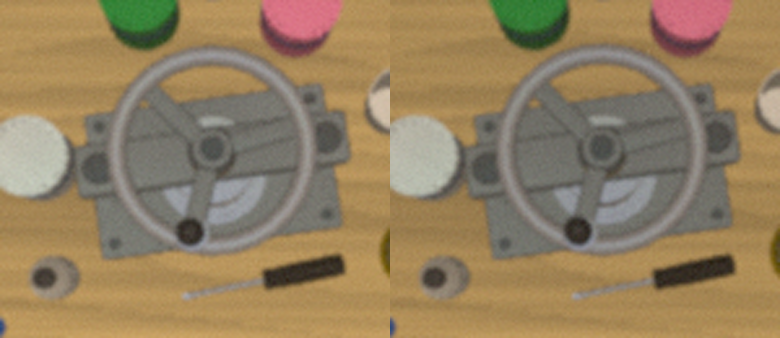

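From the top, the handle is at (190,232) against (188,231) at the start, about 1.3° short and within measuring error. Screwdriver, bottle and tins are unmoved. One last look at the lid and the rest of the bench from the scene camera.

```bash
python3 - <<'E'
from h import *
f=lambda k:cv2.resize(cv2.imread(f"pics/{k}.png")[155:300,225:345],None,fx=3.3,fy=3.3,interpolation=2)
cv2.imwrite("pics/c8.png",np.hstack([f("s7"),f("scene0")]))
for n,a,b in(("top","t7","top0"),):
    d=cv2.GaussianBlur(cv2.absdiff(cv2.imread(f"pics/{a}.png"),cv2.imread(f"pics/{b}.png")).max(2),(5,5),0)
    q=cv2.connectedComponentsWithStats((d>25).astype(np.uint8))[2];print([list(r) for r in q[1:] if r[4]>12])
E
```

```text
[[np.int32(0), np.int32(240), np.int32(211), np.int32(180), np.int32(23483)], [np.int32(237), np.int32(392), np.int32(51), np.int32(28), np.int32(697)], [np.int32(303), np.int32(394), np.int32(17), np.int32(26), np.int32(160)], [np.int32(0), np.int32(403), np.int32(25), np.int32(17), np.int32(150)], [np.int32(255), np.int32(417), np.int32(7), np.int32(3), np.int32(14)]]
```

View pics/c8.png

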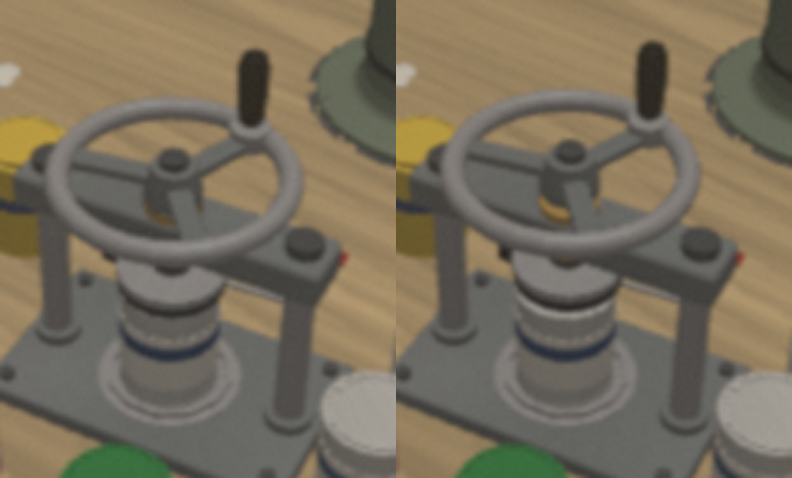

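The wheel has sunk, the foot plate sits down on the lid, and the tin is still in its ring. The top-view difference shows nothing changed except the arm. The handle is at (255,90) against (256,83), allowing for the 8 mm sink. Handing in.

```bash
python3 -c "
from workcell import bot,workorder
print(workorder.job_done());o=bot.observe();print(o['clock'],o['position'],o['force'])"
```

```text
the job is handed in; nothing more can be done
None
the job is handed in; nothing more can be done
```

I pushed the hand wheel one clockwise turn by its handle with the closed fingers, backed off, lifted the hand and moved it about 0.25 m from the press. The job was handed in at about 20 s, and it gave no verdict.

- **Turn:** the last top view put the handle about 1.3° short of its starting angle (165.4° at the start, 166.7° at the end). That is about the measuring error, so I did not push again. The scene view also hints at a slight shortfall of 1–2°.
- **Lid:** in the pictures the wheel and foot plate have sunk and the plate sits down on the tin. How far the lid went in was judged by eye, not measured.
- **Force:** readings stayed at 5 N or less on any axis.
- **Bench:** the tin is still in its ring. Comparing the top views before and after showed change only where the arm is, but objects hidden by the arm could not be compared.
- **What went wrong:** the first contact was too deep. The upper part of the fingers probably touched the handle's top, at about 5 N, and moved it about 6 mm. I raised the hand and did the rest with the fingertips, and those 6 mm count towards the one turn.

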